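# Switch on the fluorescence microscope's units in start-up order

### The job

Start up the fluorescence microscope station: with the fingertips, lightly tap down the raised front end of each power rocker so that it clicks over to on - first the lamp power supply (the largest case, with the round fan grille), whose ignition pulse would harm the others if they were already on, then the stage heater controller (the one with the display), and last the camera box (the smallest case, with the cooling fins). Do not lift or shove the units, leave all three on, and leave the jars, the dropper bottle and the slide box where they stand.

Things in the scene. Friction and masses are not known exactly. Their poses are not given: they have to be found in the camera images.
- lamp_supply: Lamp power supply: white case on feet, 200 deep (x) x 150 wide (y) x 90 mm high, the largest, 1.5-3.1 kg; round 100 mm fan grille on its flat rear top. Origin: centre of underside, on the bench; x to its rear, y to its left from the robot, z up. Front (-x) faces the robot within 0.3 rad. Front 70 mm of top: deck sloping 8 deg down to front. Dial, 12 mm high, 78 mm right of rocker.
- stage_controller: Stage heater controller, same style of white case: 150 deep (x) x 120 wide (y) x 65 mm high, 0.9 to 1.8 kg, with a rectangular display 52 x 88 mm on the flat rear top and three small flat keys on the deck. Origin and axes as for the lamp supply.
- camera_box: Camera control box, same style of white case: 120 deep (x) x 90 wide (y) x 48 mm high, the smallest, 0.56 to 1.1 kg, with a row of nine cooling fins, 8 mm high, on the flat rear top. Origin and axes as for the lamp supply.
- lamp_tap (a point): Spot to tap on the lamp supply: top face of its rocker's front half, mid-width, 14 mm from the crease, 1 mm from the front end. It moves with the rocker: about 10 mm above the deck when off, 6 mm lower when on. About 2 N downwards here starts the rocker; 3 mm lower it snaps over by itself. Press only ahead of the crease (behind it switches off). Yaw: as the body. Over 35 N breaks it.
- stage_tap (a point): Spot to tap on the stage controller: top face of its rocker's front half, mid-width, 14 mm from the crease, 1 mm from the front end. It moves with the rocker: about 10 mm above the deck when off, 6 mm lower when on. About 2 N downwards here starts the rocker; 3 mm lower it snaps over by itself. Press only ahead of the crease (behind it switches off). Yaw: as the body. Over 35 N breaks it.
- camera_tap (a point): Spot to tap on the camera box: top face of its rocker's front half, mid-width, 14 mm from the crease, 1 mm from the front end. It moves with the rocker: about 10 mm above the deck when off, 6 mm lower when on. About 2 N downwards here starts the rocker; 3 mm lower it snaps over by itself. Press only ahead of the crease (behind it switches off). Yaw: as the body. Over 35 N breaks it.
- lamp_rocker (a joint): Black power rocker of the lamp supply, 30 long (front to rear) x 22 mm wide; its crease, the hinge, is 36 mm to the left (+y) of the case's centre line, 70 mm ahead (-x) of its centre, 4 mm above the deck; bezel 38 x 30 mm, 2.5 mm above the deck. 0 rad = off (front half raised 0.44 rad, rear half flush), 0.44 = on (front flush, rear raised). Snaps over at 0.22 and stays.
- stage_rocker (a joint): Black power rocker of the stage controller, 30 long (front to rear) x 22 mm wide; its crease, the hinge, is 32 mm to the right (-y) of the case's centre line, 46 mm ahead (-x) of its centre, 4 mm above the deck; bezel 38 x 30 mm, 2.5 mm above the deck. 0 rad = off (front half raised 0.44 rad, rear half flush), 0.44 = on (front flush, rear raised). Snaps over at 0.22 and stays.
- camera_rocker (a joint): Black power rocker of the camera box, 30 long (front to rear) x 22 mm wide; its crease, the hinge, is on the case's centre line, 31 mm ahead (-x) of its centre, 4 mm above the deck; bezel 38 x 30 mm, 2.5 mm above the deck. 0 rad = off (front half raised 0.44 rad, rear half flush), 0.44 = on (front flush, rear raised). Snaps over at 0.22 and stays.
- jar_a: Specimen jar with yellow screw cap, 39 mm across, 70 mm high, standing on the bench between or in front of the units; origin centre of its underside. Leave alone.
- jar_b: The same with a blue cap. Leave alone.
- dropper: Amber dropper bottle, 28 mm across, 80 mm high, standing on the bench; origin centre of its underside. Leave alone.
- slide_box: Closed grey slide box 85 x 45 x 26 mm lying on the bench; origin centre of its underside. Leave alone.

How it is judged:
On the way, in this order (a step that is already met when the one before it is completed fails the run):
1. the lamp supply is switched on, the other two still off (value of joint lamp_rocker above 0.36 rad and value of joint each of stage_rocker, camera_rocker below 0.1 rad), for 0.1 s.
2. then the stage controller, with the lamp supply on and the camera box still off (value of joint each of lamp_rocker, stage_rocker above 0.36 rad and value of joint camera_rocker below 0.1 rad), for 0.1 s.
3. then the camera box, so that all three are on (value of joint each of lamp_rocker, stage_rocker, camera_rocker above 0.36 rad), for 0.1 s.
At the end, for the whole second after the job is handed in: All three rockers are on (joint above 0.36 rad), the units rest within 15 mm of where they stood, and the jars, bottle and slide box stand upright within 20 mm of where they were (all of step 3 and distance of each of lamp_supply, stage_controller, camera_box from where it was at the start of the episode below 0.015 m and linear speed of each of lamp_supply, stage_controller, camera_box below 0.02 m/s and distance of each of jar_a, jar_b, dropper, slide_box from where it was at the start of the episode below 0.02 m and angle between each of jar_a, jar_b, dropper, slide_box's own z axis and vertical below 0.2 rad); the robot touches nothing.
It fails at once if the stage controller or the camera box is on while the lamp supply is off (value of joint lamp_rocker below 0.22 rad and value of joint any of stage_rocker, camera_rocker above 0.22 rad).
It fails at once if the camera box is on while the stage controller is off (value of joint stage_rocker below 0.22 rad and value of joint camera_rocker above 0.22 rad).
It fails at once if a unit is pressed with more than 35 N (contact force between any of the fingers, the arm and lamp_supply above 35 N or contact force between any of the fingers, the arm and stage_controller above 35 N or contact force between any of the fingers, the arm and camera_box above 35 N).
It fails at once if a unit is lifted more than 8 mm, tipped, or shoved more than 15 mm (height (world z) of any of lamp_supply, stage_controller, camera_box above 0.008 m or distance of any of lamp_supply, stage_controller, camera_box from where it was at the start of the episode above 0.015 m or angle between any of lamp_supply, stage_controller, camera_box's own z axis and vertical above 0.1 rad).
It fails at once if a jar, the dropper bottle or the slide box is moved more than 20 mm or tipped (distance of any of jar_a, jar_b, dropper, slide_box from where it was at the start of the episode above 0.02 m or angle between any of jar_a, jar_b, dropper, slide_box's own z axis and vertical above 0.2 rad).
It also fails if it takes over 54 s, if anything falls off the work surface, if the arm or the gripper's body presses on something with over 40 N, if the wrist force passes 120 N, or if a joint passes its speed limit or range.

### The arm

A 7-joint arm with a two-finger parallel gripper is mounted at the origin on the work surface. World frame = base frame: x ahead of the robot, y to its left, z up, the work surface at z = 0. Lengths are in m, angles in rad, forces in N, time in s.
With the tool pointing down it reaches from about 0.425 to 0.95 m from the base axis. Payload 16.7 kg.
Tool frame: the origin (TCP) lies midway between the tips of the shut fingers; the grasp point (between the pads) lies 19 mm behind it; z points along the fingers, y is the line along which they close (so a half turn about z gives the same grasp; the last joint's range is limited). The gripper opens to 94 mm and grips with 3 to 60 N. Pads are 16 mm wide; open, the fingers measure 119 mm over their backs; the gripper's body (75 mm by 177 mm) begins 78 mm behind the grasp point.
Start: joints at [-0.149, 0.426, 0.074, 1.606, -0.034, 1.111, -0.067], TCP at [0.675, -0, 0.205] pointing down, gripper open.
Joint ranges: [-2.85, 2.85], [-0.5, 2.14], [-1.23, 1.37], [0.21, 2.46], [-1.02, 4.16], [0.16, 2.05], [-2.73, 2.73]. Speed limits (rad/s): [1.89, 1.89, 2.39, 2.39, 3.01, 3.01, 3.01].

### API

Orientations are given as a unit quaternion [x, y, z, w].
In Python, from cell import manip gives the robot as it stands.
- The arm moves only by the tool play_rows, never from a script. Its argument "plan" is a list of rows, each an object with "linear": the shift along the world's x, y, z as a fraction of full scale, a list of three; "angular": the turn, a rotation vector about the world's x, y, z as a fraction of full scale, a list of three. In form: [{"linear": [dx, dy, dz], "angular": [wx, wy, wz]}, ...]. A call has exactly 10 rows; each row shifts and turns the commanded pose from where the row before left it; what a row does not reach is not made up. Full scale, the value 1, is 2 cm for a shift and 0.15 rad for a turn. A row lasts 1/10 s, in which the tool goes at most 50 mm and 8.59 degrees, less where a joint would pass 70% of its speed; a pose out of reach is approached as far as the arm can. A call with a number of a shift or a turn outside -1 to 1 is refused whole. A call with a gripper value outside its range is refused whole. "fingers" is the finger opening in mm, from 0 to 94, set as the call begins (left out, the last holds). The fingers move at their own pace and stop on an object; "force" is the grip in N (left out, the last holds). Time passes only in rows, so rows that do not move let the fingers close, or fill a call up. It gives the time, the measured TCP pose, the force, the opening and the grip force at its end, in the units of the state.
- manip.get_obs(): the state, without advancing time (a new reading comes with each control period).
- manip.grab_frame(name): name is "scene" or "side" or "wrist"; returns a dict with "pixels" (420x560x3 uint8, blue, green, red), "z_map" (420x560 float32, m along the optical axis (not along the pixel's ray), 0 where there is no reading), "vertical_fov" (degrees; the focal length in pixels is half the picture's height over the tangent of half this angle, whatever the lens; pixels are square), "cx", "cy" (the principal point, pixels), "position" and "orientation" of the camera in the world; the wrist camera has in their place "tool_from_camera" (4x4, takes a point from camera to tool coordinates, whose origin is the TCP and whose axes are the flange's). Camera axes: x right, y up, looking along -z (the intrinsics and any distortion apply to the point x, -y, -z); pixel columns grow to the right and rows downward; lengths in m; the calibration is good to about 2 mm. The wrist camera is an equidistant fisheye: a pixel r from the principal point sees the ray r / f radians off the axis. A picture is of the moment at which its call begins: read the wrist's pose just before it.
- manip.job_done(): hands the job in; it is judged then, once.
The state is a dict: "time_s": time; "qpos": joint angles; "dq": joint speeds; "joint_torque": joint torques, N m; "tcp_pos": TCP position; "eef_rot": TCP orientation; "ft_force": force on the tool from outside, world axes, zero at the start; "wrist_torque": the same for the moment, N m; "opening": finger opening in m; "gripper_force": force on a finger pad.
Only numpy, scipy, OpenCV 4.12 (cv2) and the standard library are available. Lean on these libraries where they do the work, as an engineer would, in place of code of your own. Each camera call takes 0.05 s, during which the arm holds its last target. There are 200 camera calls.

## Working session

There is one attempt and no reset: what is moved stays moved. The work goes in short steps, Python scripts to look and compute and a tool call to move; the robot and the scene stay as the last step left them, time stands still between calls to the robot, and variables do not carry over. Pictures are saved under pics/ and viewed, at most 10 in all, crops included, and the job is handed in when it is done.

Besides the shell and the picture viewer there is one more tool, called as name([rows], argument=value, ...), one row to a line, values as JSON. play_rows: Moves the arm, as the interface text tells. Its arguments: {"type":"object","properties":{"plan":{"type":"array"},"fingers":{"type":"number"},"force":{"type":"number"}},"required":["plan"]}

```bash
mkdir -p pics
cat > h.py <<'E'
import numpy as np, cv2
from scipy.spatial.transform import Rotation as R
from cell import manip
def cloud(f):
    d=f["z_map"];h,w=d.shape;fl=h/2/np.tan(np.radians(f["vertical_fov"])/2)
    u,v=np.meshgrid(np.arange(w),np.arange(h))
    p=np.stack([(u-f["cx"])/fl*d,-(v-f["cy"])/fl*d,-d],-1)
    P=p@R.from_quat(f["orientation"]).as_matrix().T+np.array(f["position"])
    P[d<=0]=np.nan
    return P
E
python3 - <<'E'
from h import *
for n in("scene","side"):
    f=manip.grab_frame(n);cv2.imwrite(f"pics/{n}0.png",f["pixels"]);np.savez(f"/tmp/{n}.npz",P=cloud(f),pix=f["pixels"])
    print(n,f["position"],f["orientation"],f["vertical_fov"])
o=manip.get_obs();print(o["time_s"],o["tcp_pos"],o["eef_rot"],o["opening"])
E
```

```text
scene [ 1.13592974 -0.45140316  0.87649164] [0.33579863 0.15758771 0.40980276 0.83334692] 43.264423373411596
side [ 0.02264111 -0.51462352  0.53026375] [ 0.44633013 -0.17659421 -0.33913112  0.80906983] 50.465687403189
0.1 [ 6.74612072e-01 -2.17579653e-05  2.04874973e-01] [ 7.07120377e-01  7.07092961e-01 -4.20476877e-04 -3.74583626e-04] 0.09418588649563275
```

View pics/scene0.png

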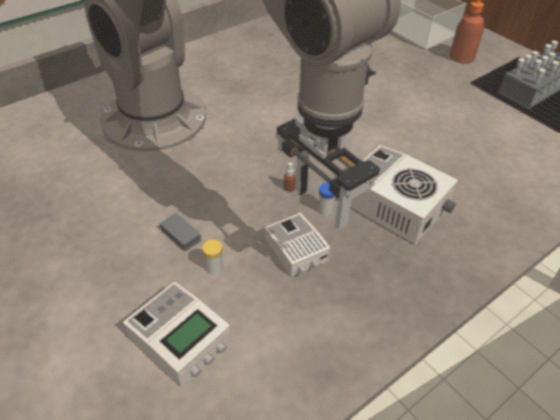

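View pics/side0.png

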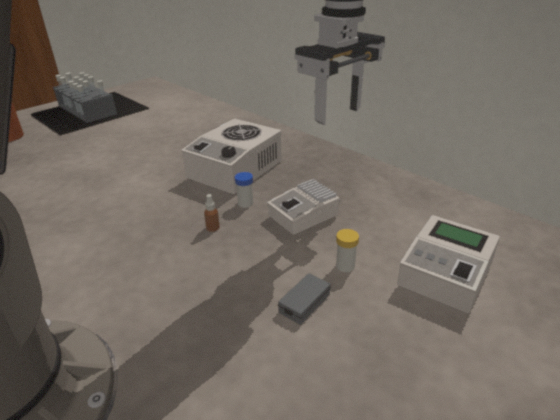

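Both views show lamp supply (scene ~410,190), camera box (~297,243) and stage controller (~175,330), rockers at scene ~(382,153), (290,226), (145,318); side ~(202,146), (292,204), (463,270).

```bash
cat > fit.py <<'E'
from h import *
A=np.load("/tmp/scene.npz");B=np.load("/tmp/side.npz")
U={"lamp":((410,190),60,(202,146),.2,.15,.09,(-.07,.036),.07),"stage":((175,330),60,(463,270),.15,.12,.065,(-.046,-.032),0),"camera":((297,243),38,(292,204),.12,.09,.048,(-.031,0),0)}
for n,(c,r,s,L,W,H,k,_) in U.items():
    for nm,D in(("scene",A),("side",B)):
        P=D["P"].reshape(-1,3)
        c0=A["P"][c[1],c[0]]
        d=np.linalg.norm(P[:,:2]-c0[:2],axis=1)
        m=(d<max(L,W)*.75)&(abs(P[:,2]-H)<.005)
        q=P[m][:,:2].astype(np.float32)
        if len(q)<30: print(n,nm,"few");continue
        rc=cv2.minAreaRect(q);print(n,nm,len(q),"flat",np.round(rc[0],4),np.round(rc[1],4),round(rc[2],1),"z",np.median(P[m][:,2]).round(4))
        # whole body above bench
        m=(d<max(L,W)*.75)&(P[:,2]>H*.6)&(P[:,2]<H+.006)
        rc=cv2.minAreaRect(P[m][:,:2].astype(np.float32));print("   body",np.round(rc[0],4),np.round(rc[1],4),round(rc[2],1))
        # dark blob near rocker
    for nm,D,px in(("scene",A,{"lamp":(382,153),"stage":(145,318),"camera":(290,226)}[n]),("side",B,s)):
        x0,y0=px;w=14
        g=D["pix"][y0-w:y0+w,x0-w:x0+w].max(2);Q=D["P"][y0-w:y0+w,x0-w:x0+w]
        m=(g<60)&(Q[...,2]>H*.6);l,lab,st,ce=cv2.connectedComponentsWithStats(m.astype(np.uint8))
        if l<2: print("  no dark");continue
        i=1+st[1:,4].argmax();print("  dark",nm,st[i,4],ce[i]+[x0-w,y0-w],np.nanmean(Q[lab==i],0).round(4),"zmax",np.nanmax(Q[lab==i][:,2]).round(4))
E
python3 fit.py
```

```text
lamp scene 3350 flat [0.6354 0.282 ] [0.187  0.1576] 12.3 z 0.0894
   body [0.6385 0.2829] [0.2212 0.1576] 12.2
lamp side 1898 flat [0.6351 0.279 ] [0.1932 0.1522] 12.3 z 0.0904
   body [0.6293 0.2775] [0.205  0.1537] 12.0
  dark scene 2 [382.5 154.5] [0.5523 0.3045 0.0887] zmax 0.0889
  dark side 35 [200.         146.25714286] [0.5467 0.2952 0.09  ] zmax 0.0938
stage scene 4078 flat [ 0.6389 -0.2861] [0.1394 0.1204] 10.8 z 0.0642
   body [ 0.6375 -0.2859] [0.1664 0.1213] 10.6
stage side 3308 flat [ 0.6395 -0.2882] [0.1396 0.1208] 10.5 z 0.0645
   body [ 0.6326 -0.2895] [0.1537 0.1209] 10.5
  dark scene 107 [143.75700935 318.10280374] [ 0.5927 -0.3267  0.0634] zmax 0.0681
  dark side 161 [462.44099379 270.06832298] [ 0.5899 -0.3307  0.0641] zmax 0.0682
camera scene 1180 flat [0.6018 0.0162] [0.0913 0.1086] 79.7 z 0.0466
   body [0.6019 0.0161] [0.0916 0.1393] 80.5
camera side 860 flat [0.599  0.0144] [0.0948 0.1075] 83.1 z 0.0471
   body [0.6033 0.0139] [0.0943 0.1376] 81.0
  dark scene 16 [288.875  225.8125] [0.5645 0.023  0.0458] zmax 0.0487
  dark side 71 [289.38028169 203.61971831] [0.5597 0.0183 0.0478] zmax 0.0519
```

play_rows([
  {"linear":[-0.33,0.74,0],"angular":[0,0,-0.92]},
  {"linear":[-0.33,0.74,0],"angular":[0,0,-0.92]},
  {"linear":[-0.33,0.74,0],"angular":[0,0,-0.92]},
  {"linear":[-0.33,0.74,0],"angular":[0,0,-0.92]},
  {"linear":[-0.33,0.74,0],"angular":[0,0,-0.92]},
  {"linear":[-0.33,0.74,0],"angular":[0,0,-0.92]},
  {"linear":[-0.33,0.74,0],"angular":[0,0,-0.92]},
  {"linear":[-0.33,0.74,0],"angular":[0,0,-0.92]},
  {"linear":[-0.33,0.74,0],"angular":[0,0,-0.92]},
  {"linear":[-0.33,0.74,0],"angular":[0,0,-0.92]},
], fingers=0, force=20)

```text
time_s: 1.1
tcp_pos: [0.6085, 0.1485, 0.2052]
eef_rot: [0.996, 0.092, -0.0, 0.0]
ft_force: [0.2, 0.3, 0.5]
opening: 0.0175
gripper_force: 0.0
```

play_rows([
  {"linear":[-0.33,0.74,0],"angular":[0,0,0]},
  {"linear":[-0.33,0.74,0],"angular":[0,0,0]},
  {"linear":[-0.33,0.74,0],"angular":[0,0,0]},
  {"linear":[-0.33,0.74,0],"angular":[0,0,0]},
  {"linear":[-0.33,0.74,0],"angular":[0,0,0]},
  {"linear":[-0.33,0.74,-0.5],"angular":[0,0,0]},
  {"linear":[-0.33,0.74,-0.5],"angular":[0,0,0]},
  {"linear":[-0.33,0.74,-0.5],"angular":[0,0,0]},
  {"linear":[-0.33,0.74,-0.5],"angular":[0,0,0]},
  {"linear":[-0.33,0.74,0],"angular":[0,0,0]},
])

```text
time_s: 2.1
tcp_pos: [0.5416, 0.2968, 0.1635]
eef_rot: [0.995, 0.095, -0.001, 0.001]
ft_force: [0.6, -0.2, -0.1]
opening: 0.0004
gripper_force: 0.0
```

```bash
cat > look.py <<'E'
from h import *
import sys
o=manip.get_obs()
f=manip.grab_frame("wrist");im=f["pixels"];d=f["z_map"];h,w=d.shape
fl=h/2/np.tan(np.radians(f["vertical_fov"])/2)
u,v=np.meshgrid(np.arange(w),np.arange(h));x=u-f["cx"];y=v-f["cy"];r=np.hypot(x,y)+1e-9;t=r/fl
k=d*np.tan(t)/r
p=np.stack([x*k,-y*k,-d,np.ones_like(d)],-1)@np.array(f["tool_from_camera"]).T
P=p[...,:3]@R.from_quat(o["eef_rot"]).as_matrix().T+o["tcp_pos"];P[d<=0]=np.nan
np.savez("/tmp/w.npz",P=P,pix=im);cv2.imwrite(f"pics/{sys.argv[1]}.png",im)
print(o["time_s"],np.round(o["tcp_pos"],4),R.from_quat(o["eef_rot"]).as_matrix()[:,1].round(3),o["opening"],o["ft_force"],np.round(o["qpos"],2))
E
python3 look.py w1
```

```text
2.1 [0.5416 0.2968 0.1635] [ 0.19  -0.982  0.001] 0.00038082902251860754 [ 0.59853976 -0.1793934  -0.08171584] [-0.79  0.38  0.23  1.79 -0.1   0.99 -1.89]
```

View pics/w1.png

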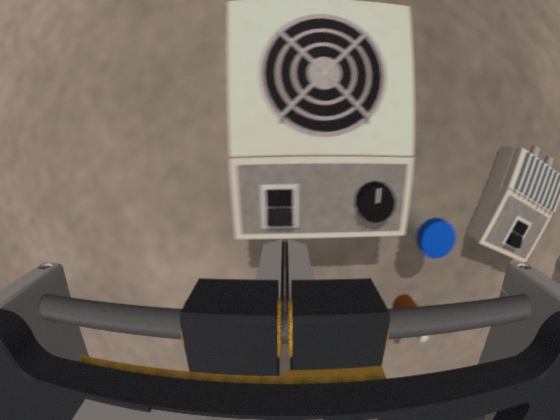

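The wrist view shows the lamp rocker at (280,207), crease at row ~207, well seen, with the camera box rocker at (518,234).

```bash
cat > pt.py <<'E'
import numpy as np,sys
P=np.load("/tmp/w.npz")["P"]
a=list(map(int,sys.argv[1:]))
for x,y in zip(a[::2],a[1::2]): print(x,y,np.nanmedian(P[y-1:y+2,x-1:x+2].reshape(-1,3),0).round(4))
E
python3 pt.py 280 190 280 207 280 215 280 223 280 227 518 234 236 235 405 232; for r in 189 ; do :; done
```

```text
280 190 [0.5647 0.3047 0.0908]
280 207 [0.5503 0.302  0.0885]
280 215 [0.5447 0.3008 0.091 ]
280 223 [0.5385 0.2997 0.0927]
280 227 [0.5331 0.2987 0.0847]
518 234 [0.563  0.0224 0.0472]
236 235 [0.4896 0.3414 0.001 ]
405 232 [0.5479 0.1891 0.0811]
```

play_rows([
  {"linear":[-0.15,0.15,-0.6],"angular":[0,0,0]},
  {"linear":[0,0,-0.8],"angular":[0,0,0]},
  {"linear":[0,0,-0.8],"angular":[0,0,0]},
  {"linear":[0,0,-0.6],"angular":[0,0,0]},
  {"linear":[0,0,-0.3],"angular":[0,0,0]},
  {"linear":[0,0,-0.1],"angular":[0,0,0]},
  {"linear":[0,0,-0.1],"angular":[0,0,0]},
  {"linear":[0,0,-0.1],"angular":[0,0,0]},
  {"linear":[0,0,0],"angular":[0,0,0]},
  {"linear":[0,0,0],"angular":[0,0,0]},
])

```text
time_s: 3.15
tcp_pos: [0.5401, 0.2991, 0.0978]
eef_rot: [0.995, 0.095, 0.0, -0.0]
ft_force: [1.3, 0.6, -0.3]
opening: 0.0004
gripper_force: 0.0
```

play_rows([
  {"linear":[-0.05,0,-0.05],"angular":[0,0,0]},
  {"linear":[0,0,-0.05],"angular":[0,0,0]},
  {"linear":[0,0,-0.05],"angular":[0,0,0]},
  {"linear":[0,0,-0.05],"angular":[0,0,0]},
  {"linear":[0,0,-0.05],"angular":[0,0,0]},
  {"linear":[0,0,-0.05],"angular":[0,0,0]},
  {"linear":[0,0,-0.05],"angular":[0,0,0]},
  {"linear":[0,0,0],"angular":[0,0,0]},
  {"linear":[0,0,0],"angular":[0,0,0]},
  {"linear":[0,0,0],"angular":[0,0,0]},
])

```text
time_s: 4.15
tcp_pos: [0.539, 0.299, 0.0905]
eef_rot: [0.995, 0.095, 0.0, -0.0]
ft_force: [-0.1, 0.1, 1.5]
opening: 0.0003
gripper_force: 0.2
```

play_rows([
  {"linear":[0,0,-0.05],"angular":[0,0,0]},
  {"linear":[0,0,-0.05],"angular":[0,0,0]},
  {"linear":[0,0,-0.05],"angular":[0,0,0]},
  {"linear":[0,0,-0.05],"angular":[0,0,0]},
  {"linear":[0,0,0],"angular":[0,0,0]},
  {"linear":[0,0,0],"angular":[0,0,0]},
  {"linear":[0,0,0],"angular":[0,0,0]},
  {"linear":[0,0,0],"angular":[0,0,0]},
  {"linear":[0,0,0],"angular":[0,0,0]},
  {"linear":[0,0,0],"angular":[0,0,0]},
])

```text
time_s: 5.15
tcp_pos: [0.5392, 0.2991, 0.0874]
eef_rot: [0.995, 0.095, 0.0, -0.0]
ft_force: [-5.2, -2.0, 15.5]
opening: 0.0009
gripper_force: 7.5
```

play_rows([
  {"linear":[0,0,0.1],"angular":[0,0,0]},
  {"linear":[0,0,0.3],"angular":[0,0,0]},
  {"linear":[0,0,0.6],"angular":[0,0,0]},
  {"linear":[0,0,0.8],"angular":[0,0,0]},
  {"linear":[0,0,0.8],"angular":[0,0,0]},
  {"linear":[0,0,0.8],"angular":[0,0,0]},
  {"linear":[0,0,0.4],"angular":[0,0,0]},
  {"linear":[0,0,0],"angular":[0,0,0]},
  {"linear":[0,0,0],"angular":[0,0,0]},
  {"linear":[0,0,0],"angular":[0,0,0]},
])

```text
time_s: 6.15
tcp_pos: [0.5386, 0.2988, 0.1617]
eef_rot: [0.995, 0.095, -0.0, 0.0]
ft_force: [0.2, 0.0, -0.5]
opening: 0.0004
gripper_force: 0.0
```

```bash
python3 look.py w2; python3 pt.py 280 190 280 195 280 200 280 207 280 215 280 223; python3 -c "
import cv2;i=cv2.imread('pics/w2.png')[140:260,220:420];cv2.imwrite('pics/w2c.png',cv2.resize(i,None,fx=4,fy=4))"
```

```text
6.15 [0.5386 0.2988 0.1617] [ 0.19  -0.982  0.   ] 0.00037270829358497786 [ 0.21230099  0.04448947 -0.51049539] [-0.79  0.38  0.23  1.8  -0.1   0.98 -1.9 ]
280 190 [0.5631 0.307  0.096 ]
280 195 [0.5592 0.3062 0.0954]
280 200 [0.5543 0.3054 0.092 ]
280 207 [0.5482 0.3042 0.0888]
280 215 [0.5414 0.3029 0.0875]
280 223 [0.534  0.3016 0.085 ]
```

View pics/w2c.png

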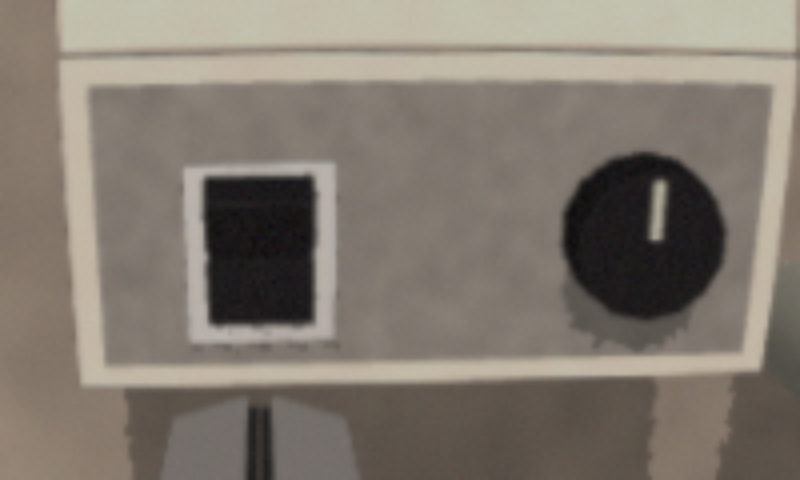

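Depth shows the lamp rocker's rear raised (0.096) and front flush: it is on. Next the stage controller.

play_rows([
  {"linear":[0.07,-1,0],"angular":[0,0,0]},
  {"linear":[0.07,-1,0],"angular":[0,0,0]},
  {"linear":[0.07,-1,0],"angular":[0,0,0]},
  {"linear":[0.07,-1,0],"angular":[0,0,0]},
  {"linear":[0.07,-1,0],"angular":[0,0,0]},
  {"linear":[0.07,-1,0],"angular":[0,0,0]},
  {"linear":[0.07,-1,0],"angular":[0,0,0]},
  {"linear":[0.07,-1,0],"angular":[0,0,0]},
  {"linear":[0.07,-1,0],"angular":[0,0,0]},
  {"linear":[0.07,-1,0],"angular":[0,0,0]},
])

```text
time_s: 7.2
tcp_pos: [0.5526, 0.0964, 0.1624]
eef_rot: [0.996, 0.094, -0.0, 0.0]
ft_force: [0.5, 0.1, 0.8]
opening: 0.0005
gripper_force: 0.0
```

play_rows([
  {"linear":[0.07,-1,0],"angular":[0,0,0]},
  {"linear":[0.07,-1,0],"angular":[0,0,0]},
  {"linear":[0.07,-1,0],"angular":[0,0,0]},
  {"linear":[0.07,-1,0],"angular":[0,0,0]},
  {"linear":[0.07,-1,0],"angular":[0,0,0]},
  {"linear":[0.07,-1,0],"angular":[0,0,0]},
  {"linear":[0.07,-1,0],"angular":[0,0,0]},
  {"linear":[0.07,-1,0],"angular":[0,0,0]},
  {"linear":[0.07,-1,0],"angular":[0,0,0]},
  {"linear":[0.07,-1,0],"angular":[0,0,0]},
])

```text
time_s: 8.2
tcp_pos: [0.566, -0.1034, 0.1624]
eef_rot: [0.996, 0.094, -0.0, 0.0]
ft_force: [0.4, 0.5, -0.1]
opening: 0.0007
gripper_force: 0.0
```

play_rows([
  {"linear":[0.07,-1,0],"angular":[0,0,0]},
  {"linear":[0.07,-1,0],"angular":[0,0,0]},
  {"linear":[0.07,-1,0],"angular":[0,0,0]},
  {"linear":[0.07,-1,0],"angular":[0,0,0]},
  {"linear":[0.07,-1,0],"angular":[0,0,0]},
  {"linear":[0.07,-1,0],"angular":[0,0,0]},
  {"linear":[0.07,-1,0],"angular":[0,0,0]},
  {"linear":[0.07,-1,0],"angular":[0,0,0]},
  {"linear":[0.07,-1,0],"angular":[0,0,0]},
  {"linear":[0.07,-1,0],"angular":[0,0,0]},
])

```text
time_s: 9.2
tcp_pos: [0.5795, -0.3033, 0.1623]
eef_rot: [0.996, 0.094, -0.0, 0.0]
ft_force: [-0.3, -0.4, 0.2]
opening: 0.0005
gripper_force: 0.0
```

play_rows([
  {"linear":[0,-0.8,0],"angular":[0,0,0]},
  {"linear":[0,-0.6,0],"angular":[0,0,0]},
  {"linear":[0,0,-0.5],"angular":[0,0,0]},
  {"linear":[0,0,-0.5],"angular":[0,0,0]},
  {"linear":[0,0,0],"angular":[0,0,0]},
  {"linear":[0,0,0],"angular":[0,0,0]},
  {"linear":[0,0,0],"angular":[0,0,0]},
  {"linear":[0,0,0],"angular":[0,0,0]},
  {"linear":[0,0,0],"angular":[0,0,0]},
  {"linear":[0,0,0],"angular":[0,0,0]},
])

```text
time_s: 10.2
tcp_pos: [0.5811, -0.329, 0.1427]
eef_rot: [0.995, 0.095, 0.0, 0.0]
ft_force: [0.1, 1.2, 0.4]
opening: 0.0007
gripper_force: 0.0
```

```bash
python3 look.py w3
```

```text
10.2 [ 0.5811 -0.329   0.1427] [ 0.19  -0.982  0.   ] 0.0007106889542169776 [0.13136686 1.17755271 0.4361248 ] [ 0.11  0.5   0.42  1.7  -0.24  0.99 -0.76]
```

View pics/w3.png

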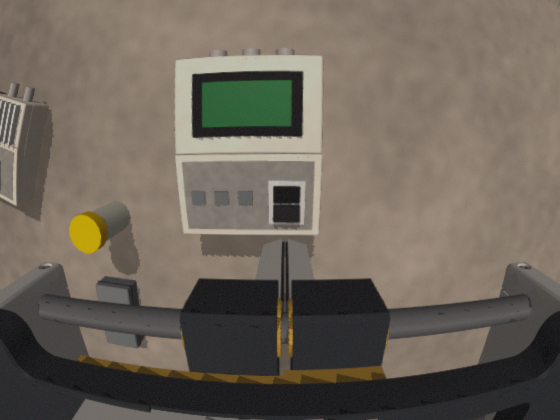

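Stage rocker at (287,204), front end at row ~221, still off.

```bash
python3 pt.py 287 188 287 196 287 204 287 209 287 214 287 219 287 222 268 205 306 205
```

```text
287 188 [ 0.606  -0.3263  0.0657]
287 196 [ 0.5995 -0.3276  0.0648]
287 204 [ 0.5925 -0.3289  0.0637]
287 209 [ 0.5891 -0.3296  0.0652]
287 214 [ 0.5854 -0.3303  0.0662]
287 219 [ 0.5812 -0.3312  0.0673]
287 222 [ 0.579  -0.3315  0.0672]
268 205 [ 0.5881 -0.3138  0.0599]
306 205 [ 0.5942 -0.3447  0.0597]
```

play_rows([
  {"linear":[-0.05,-0.1,-0.6],"angular":[0,0,0]},
  {"linear":[0,0,-0.9],"angular":[0,0,0]},
  {"linear":[0,0,-0.9],"angular":[0,0,0]},
  {"linear":[0,0,-0.7],"angular":[0,0,0]},
  {"linear":[0,0,-0.4],"angular":[0,0,0]},
  {"linear":[0,0,-0.1],"angular":[0,0,0]},
  {"linear":[0,0,-0.05],"angular":[0,0,0]},
  {"linear":[0,0,-0.05],"angular":[0,0,0]},
  {"linear":[0,0,-0.05],"angular":[0,0,0]},
  {"linear":[0,0,0],"angular":[0,0,0]},
])

```text
time_s: 11.25
tcp_pos: [0.5803, -0.3312, 0.0679]
eef_rot: [0.995, 0.095, 0.0, 0.0]
ft_force: [-0.1, -0.1, 0.1]
opening: 0.0001
gripper_force: 0.7
```

play_rows([
  {"linear":[0,0,-0.05],"angular":[0,0,0]},
  {"linear":[0,0,-0.05],"angular":[0,0,0]},
  {"linear":[0,0,-0.05],"angular":[0,0,0]},
  {"linear":[0,0,0],"angular":[0,0,0]},
  {"linear":[0,0,0],"angular":[0,0,0]},
  {"linear":[0,0,0],"angular":[0,0,0]},
  {"linear":[0,0,0],"angular":[0,0,0]},
  {"linear":[0,0,0],"angular":[0,0,0]},
  {"linear":[0,0,0],"angular":[0,0,0]},
  {"linear":[0,0,0],"angular":[0,0,0]},
])

```text
time_s: 12.25
tcp_pos: [0.58, -0.331, 0.0645]
eef_rot: [0.995, 0.095, 0.0, -0.0]
ft_force: [0.3, 0.3, 0.5]
opening: 0.0005
gripper_force: 0.0
```

play_rows([
  {"linear":[0,0,-0.05],"angular":[0,0,0]},
  {"linear":[0,0,-0.05],"angular":[0,0,0]},
  {"linear":[0,0,0],"angular":[0,0,0]},
  {"linear":[0,0,0],"angular":[0,0,0]},
  {"linear":[0,0,0],"angular":[0,0,0]},
  {"linear":[0,0,0],"angular":[0,0,0]},
  {"linear":[0,0,0],"angular":[0,0,0]},
  {"linear":[0,0,0],"angular":[0,0,0]},
  {"linear":[0,0,0],"angular":[0,0,0]},
  {"linear":[0,0,0],"angular":[0,0,0]},
])

```text
time_s: 13.25
tcp_pos: [0.5801, -0.331, 0.0626]
eef_rot: [0.995, 0.095, 0.0, 0.0]
ft_force: [-0.7, 0.3, 4.3]
opening: 0.0007
gripper_force: 2.6
```

play_rows([
  {"linear":[0,0,-0.05],"angular":[0,0,0]},
  {"linear":[0,0,0],"angular":[0,0,0]},
  {"linear":[0,0,0],"angular":[0,0,0]},
  {"linear":[0,0,0.4],"angular":[0,0,0]},
  {"linear":[0,0,0.8],"angular":[0,0,0]},
  {"linear":[0,0,0.9],"angular":[0,0,0]},
  {"linear":[0,0,0.9],"angular":[0,0,0]},
  {"linear":[0,0,0.9],"angular":[0,0,0]},
  {"linear":[0,0,0],"angular":[0,0,0]},
  {"linear":[0,0,0],"angular":[0,0,0]},
])

```text
time_s: 14.25
tcp_pos: [0.5801, -0.331, 0.1399]
eef_rot: [0.995, 0.095, 0.0, 0.0]
ft_force: [-0.2, 0.1, 0.5]
opening: 0.0003
gripper_force: 0.0
```

```bash
python3 look.py w4;python3 pt.py 287 188 287 192 287 196 287 204 287 209 287 214 287 219 287 222
```

```text
14.25 [ 0.5801 -0.331   0.1399] [ 0.19  -0.982  0.   ] 0.0002815419344455114 [-0.16600196  0.085375    0.54279734] [ 0.12  0.5   0.42  1.7  -0.24  0.99 -0.76]
287 188 [ 0.6064 -0.328   0.0706]
287 192 [ 0.6033 -0.3286  0.0699]
287 196 [ 0.5999 -0.3293  0.0683]
287 204 [ 0.5925 -0.3308  0.0634]
287 209 [ 0.5882 -0.3315  0.0629]
287 214 [ 0.5841 -0.3324  0.0623]
287 219 [ 0.5797 -0.3333  0.0615]
287 222 [ 0.5767 -0.3339  0.0597]
```

Stage rocker is on (rear raised, front flush). Now the camera box.

play_rows([
  {"linear":[-0.06,0.97,0.1],"angular":[0,0,-0.13]},
  {"linear":[-0.06,0.97,0.1],"angular":[0,0,-0.13]},
  {"linear":[-0.06,0.97,0],"angular":[0,0,-0.13]},
  {"linear":[-0.06,0.97,0],"angular":[0,0,-0.13]},
  {"linear":[-0.06,0.97,0],"angular":[0,0,-0.13]},
  {"linear":[-0.06,0.97,0],"angular":[0,0,-0.13]},
  {"linear":[-0.06,0.97,0],"angular":[0,0,-0.13]},
  {"linear":[-0.06,0.97,0],"angular":[0,0,-0.13]},
  {"linear":[-0.06,0.97,0],"angular":[0,0,-0.13]},
  {"linear":[-0.06,0.97,0],"angular":[0,0,-0.13]},
])

```text
time_s: 15.3
tcp_pos: [0.5673, -0.1361, 0.1426]
eef_rot: [1.0, -0.003, -0.001, -0.0]
ft_force: [0.0, -0.2, -0.2]
opening: 0.0005
gripper_force: 0.0
```

play_rows([
  {"linear":[-0.06,0.97,0],"angular":[0,0,-0.13]},
  {"linear":[-0.06,0.97,0],"angular":[0,0,-0.13]},
  {"linear":[-0.06,0.97,0],"angular":[0,0,-0.13]},
  {"linear":[-0.06,0.97,0],"angular":[0,0,-0.13]},
  {"linear":[-0.06,0.97,0],"angular":[0,0,-0.13]},
  {"linear":[-0.06,0.97,0],"angular":[0,0,-0.13]},
  {"linear":[-0.06,0.97,0],"angular":[0,0,-0.13]},
  {"linear":[-0.06,0.97,0],"angular":[0,0,-0.13]},
  {"linear":[0,0,-0.5],"angular":[0,0,0]},
  {"linear":[0,0,0],"angular":[0,0,0]},
])

```text
time_s: 16.3
tcp_pos: [0.5573, 0.0181, 0.1318]
eef_rot: [0.997, -0.079, -0.001, 0.0]
ft_force: [-0.3, -1.0, 0.2]
opening: 0.0006
gripper_force: 0.0
```

```bash
python3 look.py w5
```

```text
16.3 [0.5573 0.0181 0.1318] [-0.158 -0.987  0.001] 0.0006122723716538374 [-0.30314984 -1.00962411  0.19099073] [-0.5   0.34  0.44  1.96 -0.18  0.88 -1.7 ]
```

View pics/w5.png

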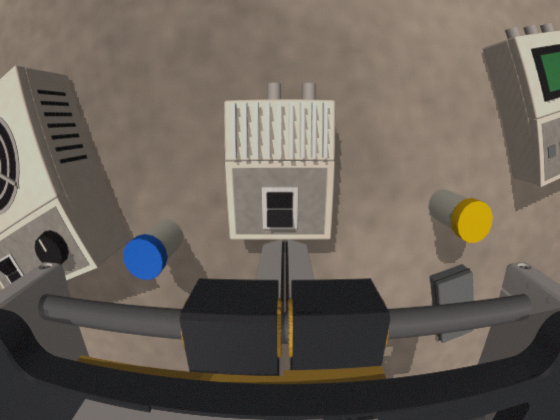

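Camera rocker at (280,209), front end at row ~226, aligned with the tool.

```bash
python3 pt.py 280 194 280 202 280 209 280 214 280 219 280 224 280 227
```

```text
280 194 [0.5766 0.0183 0.0486]
280 202 [0.5697 0.0194 0.048 ]
280 209 [0.5635 0.0205 0.0469]
280 214 [0.5594 0.0211 0.0479]
280 219 [0.5557 0.0217 0.0496]
280 224 [0.5516 0.0223 0.0501]
280 227 [0.5494 0.0227 0.0505]
```

play_rows([
  {"linear":[-0.3,0.2,-0.5],"angular":[0,0,0]},
  {"linear":[0,0,-0.9],"angular":[0,0,0]},
  {"linear":[0,0,-0.9],"angular":[0,0,0]},
  {"linear":[0,0,-0.9],"angular":[0,0,0]},
  {"linear":[0,0,-0.5],"angular":[0,0,0]},
  {"linear":[0,0,-0.2],"angular":[0,0,0]},
  {"linear":[0,0,-0.05],"angular":[0,0,0]},
  {"linear":[0,0,-0.05],"angular":[0,0,0]},
  {"linear":[0,0,-0.05],"angular":[0,0,0]},
  {"linear":[0,0,0],"angular":[0,0,0]},
])

```text
time_s: 17.35
tcp_pos: [0.5526, 0.0223, 0.0528]
eef_rot: [0.997, -0.08, 0.0, -0.0]
ft_force: [-0.0, 0.7, -0.3]
opening: 0.0006
gripper_force: 0.0
```

play_rows([
  {"linear":[0,0,-0.05],"angular":[0,0,0]},
  {"linear":[0,0,-0.05],"angular":[0,0,0]},
  {"linear":[0,0,-0.05],"angular":[0,0,0]},
  {"linear":[0,0,-0.05],"angular":[0,0,0]},
  {"linear":[0,0,-0.05],"angular":[0,0,0]},
  {"linear":[0,0,-0.05],"angular":[0,0,0]},
  {"linear":[0,0,-0.05],"angular":[0,0,0]},
  {"linear":[0,0,0],"angular":[0,0,0]},
  {"linear":[0,0,0],"angular":[0,0,0]},
  {"linear":[0,0,0],"angular":[0,0,0]},
])

```text
time_s: 18.35
tcp_pos: [0.5525, 0.0222, 0.0458]
eef_rot: [0.997, -0.08, 0.0, -0.0]
ft_force: [-2.2, -1.1, 7.3]
opening: 0.0007
gripper_force: 3.9
```

play_rows([
  {"linear":[0,0,-0.03],"angular":[0,0,0]},
  {"linear":[0,0,0],"angular":[0,0,0]},
  {"linear":[0,0,0],"angular":[0,0,0]},
  {"linear":[0,0,0.4],"angular":[0,0,0]},
  {"linear":[0,0,0.8],"angular":[0,0,0]},
  {"linear":[0,0,1],"angular":[0,0,0]},
  {"linear":[0,0,1],"angular":[0,0,0]},
  {"linear":[0,0,1],"angular":[0,0,0]},
  {"linear":[0,0,0],"angular":[0,0,0]},
  {"linear":[0,0,0],"angular":[0,0,0]},
])

```text
time_s: 19.35
tcp_pos: [0.5525, 0.0223, 0.129]
eef_rot: [0.997, -0.08, 0.0, -0.0]
ft_force: [-0.3, 0.8, -1.3]
opening: 0.0002
gripper_force: 0.0
```

```bash
python3 look.py w6;python3 pt.py 280 194 280 202 280 209 280 214 280 219 280 224
python3 - <<'E'
from h import *
for n in("scene","side"):
    f=manip.grab_frame(n);cv2.imwrite(f"pics/{n}1.png",f["pixels"]);np.savez(f"/tmp/{n}.npz",P=cloud(f),pix=f["pixels"])
E
python3 fit.py|grep -v dark
```

```text
19.35 [0.5525 0.0223 0.129 ] [-0.159 -0.987 -0.001] 0.00023092602660959585 [-0.29680023  0.79153313 -1.34339503] [-0.51  0.33  0.44  1.98 -0.18  0.87 -1.71]
280 194 [0.5734 0.0223 0.053 ]
280 202 [0.5658 0.0236 0.0481]
280 209 [0.5596 0.0246 0.0464]
280 214 [0.5551 0.0254 0.0458]
280 219 [0.5507 0.0262 0.0451]
280 224 [0.5458 0.027  0.0421]
lamp scene 3628 flat [0.6351 0.283 ] [0.1883 0.1545] 11.9 z 0.0893
   body [0.638  0.2828] [0.2216 0.1563] 11.8
lamp side 1864 flat [0.635  0.2797] [0.1927 0.1539] 13.0 z 0.0905
   body [0.629  0.2776] [0.2044 0.1542] 11.9
stage scene 4024 flat [ 0.6404 -0.2856] [0.1364 0.1211] 10.1 z 0.0643
   body [ 0.6382 -0.2859] [0.1647 0.1215] 10.1
stage side 3277 flat [ 0.6395 -0.2886] [0.1397 0.1199] 10.5 z 0.0645
   body [ 0.633  -0.2898] [0.1526 0.1202] 10.6
camera scene 1147 flat [0.6024 0.0162] [0.0908 0.1103] 81.1 z 0.0465
   body [0.6027 0.0154] [0.0918 0.1385] 81.4
camera side 852 flat [0.5999 0.0134] [0.0927 0.107 ] 81.1 z 0.0469
   body [0.6028 0.0129] [0.093 0.138] 80.5
```

View pics/w6.png

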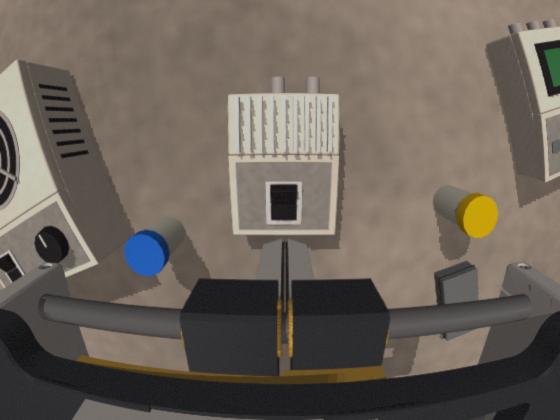

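The view shows the camera rocker (284,203) with its rear half raised and its front flush, so it is on. The units haven't moved and the tool is clear.

```bash
python3 -c "
from cell import manip
print(manip.job_done())"
```

```text
the job is handed in; nothing more can be done
None
```

All three rockers were switched on in order (lamp supply, stage controller, camera box), each confirmed on by camera depth after its tap; the units stayed put, nothing else was touched as far as the images show, and the job is handed in with no verdict returned.

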